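# Sweep a broken cup out from under the brewer head

### The job

A cup has broken on the drip tray under the brewer's overhanging head: take the hand brush, set its bristles down on the tray and sweep all three blue pieces along the tray and off its open end into the steel pan. The pieces are sharp, so the gripper must not touch them; press the brush only gently, leave the jug, tamper and canister where they are, and finally stand the brush upright on its bristles on the round black mat again and let go of it.

Things in the scene. Friction and masses are not known exactly. Their poses are not given: they have to be found in the camera images.
- brewer: White brewer, fixed. Origin at counter level under the tray's channel; x away from the robot at yaw 0, y along the tray to the column, z up. Floor of the channel (black grate) at z 65, x -76 to +76, from the open end y -110 to the column at y 220 mm. Front lip (x -98 to -76) stands 10 mm over the floor, rear lip (x 76 to 98) 14 mm. Column: y 220 to 360, x -100 to 100, 440 mm tall.
- tray_end (a point): Middle of the open end's edge of the tray floor (brewer frame 0, -110, 65 mm); axes as the brewer's. Above its lips the tray is open to the front (-x) and rear, and quite open at this -y end.
- head_edge (a point): Middle of the front lower edge of the brewer's overhanging head (brewer frame -100, 152, 260 mm); axes as the brewer's. The head spans x -100 to 100, y -55 to 360, z 260 to 390 in the brewer frame. A spout of 36 mm diameter hangs from it at x 0, y 60, down to z 238 mm.
- pan: Open steel pan, 190 (x) by 170 (y) by 55 mm high, walls 4 mm, fixed against the open end of the tray, its rim 10 mm below the tray floor. Origin at the centre of its underside, axes as the brewer's.
- shard_wall: Piece of a blue cup's wall, a curved shell about 58 (x) by 65 (y) by 23 mm high, lying hump up on the tray. Origin at the centre of its underside.
- shard_ear: Piece of the blue cup's wall with its ear (handle) on top, about 55 (x) by 65 (y) by 51 mm high, ear up. Origin at the centre of its underside.
- shard_base: Foot of the blue cup, a disc of 66 mm diameter and 12 mm thick with a bit of wall up to 49 mm high on its +x side. Origin at the centre of its underside.
- brush: Hand brush, 0.3 kg. Origin at the middle of the bristle tips (not pressed in), z up, x along the head. Wooden block 130 (x) by 42 (y) mm at z 34 to 64; below it springy black bristles, 126 by 38 mm, give 2 mm per N, up to 18 mm; the standing brush has its origin about 6 mm below its support. Handle, 135 mm long, rises from x -55, z 56 mm, leaning back to -x, 30 degrees from vertical.
- brush_grip (a point): Point to grip on the middle line of the brush's handle, 110 mm up it from its root (brush frame -110, 0, 151 mm); the handle is 26 mm wide along y, 24 mm thick; axes as the brush's.
- mat: Round black rubber mat on the counter, 160 mm diameter, 4 mm thick, fixed; the brush's place. Origin at the centre of its underside.
- jug: Steel milk jug, 76 mm diameter, 100 mm high, handle at its +y; a bystander. Origin at the centre of its underside.
- tamper: Green coffee tamper, 58 mm diameter foot, 90 mm high, standing; a bystander. Origin at the centre of its underside.
- canister: Orange jar with a black cap, 80 mm diameter, 130 mm high, standing; a bystander. Origin at the centre of its underside.
Things that resemble listed ones, but are neither listed nor needed, are in the scene too. What is shaped like the shard_wall but green or red is not meant.

How it is judged:
By the outcome, as a careful person would: the job done as asked, in the order asked, and still so for the second after the job is handed in, with the robot touching nothing.
It also fails if it takes over 72 s, if anything falls off the work surface, if the arm or the gripper's body presses on something with over 40 N, if the wrist force passes 120 N, or if a joint passes its speed limit or range.

### The arm

A 7-joint arm with a two-finger parallel gripper is mounted at the origin on the work surface. World frame = base frame: x ahead of the robot, y to its left, z up, the work surface at z = 0. Lengths are in m, angles in rad, forces in N, time in s.
With the tool pointing down it reaches from about 0.35 to 0.775 m from the base axis. Payload 3.1 kg.
Tool frame: the origin (TCP) lies midway between the tips of the shut fingers; the grasp point (between the pads) lies 19 mm behind it; z points along the fingers, y is the line along which they close (so a half turn about z gives the same grasp; the last joint's range is limited). The gripper opens to 85 mm and grips with 20 to 120 N. Pads are 22 mm wide; open, the fingers measure 114 mm over their backs; the gripper's body (76 mm by 85 mm) begins 54 mm behind the grasp point. The pads swing forward as they close: fully open they stand 13 mm farther back than shut.
Start: joints at [-1.177, 0.311, 0.014, 1.512, -0.004, 1.319, -0.027], TCP at [0.232, 0.499, 0.231] pointing down, gripper open.
Joint ranges: [-2.7, 2.7], [-0.3, 1.91], [-1.27, 1.3], [0.12, 2.57], [-1.44, 4.58], [0.2, 2.03], [-3.05, 3.05]. Speed limits (rad/s): [2.79, 2.79, 3.14, 3.14, 3.14, 3.14, 3.14].

### API

Orientations are given as a rotation vector (axis times angle).
In Python, from plant import r, viewer gives the robot as it stands.
- The arm moves only by the tool send_rows, never from a script. Its arguments are lists of equal length, an entry for each row: "hand": the opening, from -1 (shut) to 1 (fully open); "dp": the shift along the tool's x, y, z in cm, a list of three; "delta_rot": the turn, a rotation vector about the tool's x, y, z in rad, a list of three. A call has 1 to 5 rows; each row shifts and turns the commanded pose from where the row before left it, along the tool's axes as they then stand; what a row does not reach is not made up. A row lasts 1/12 s, in which the tool goes at most 41.7 mm and 7.16 degrees, less where a joint would pass 70% of its speed; a pose out of reach is approached as far as the arm can. A call is refused whole if a number of a shift passes 4.17 or a number of a turn 0.125, either way. A call with a gripper value outside its range is refused whole. The fingers move at their own pace and stop on an object; "grip_force" is the grip in N (left out, the last holds). Time passes only in rows, so rows that do not move let the fingers close. It gives the time, the measured TCP pose, the force, the opening and the grip force at its end, in the units of the state.
- r.get_obs(): the state, without advancing time (a new reading comes with each control period).
- viewer.snapshot(name): name is "scene" or "top" or "wrist"; returns a dict with "frame" (480x640x3 uint8, red, green, blue), "range_z" (480x640 float32, m along the optical axis (not along the pixel's ray), 0 where there is no reading), "camera_matrix" (3x3 intrinsics, pixels), "k1" (the pictures are not rectified: a ray, as slopes to the right and down, at radius r is drawn at 1 + k1 r^2 times it, then the intrinsics apply), "position" and "attitude" of the camera in the world. Camera axes: x right, y down, z forward; pixel columns grow to the right and rows downward; lengths in m; the calibration is good to about 2 mm. A picture is of the moment at which its call begins.
- r.close_job(): hands the job in; it is judged then, once.
The state is a dict: "t": time; "joint_pos": joint angles; "qvel": joint speeds; "tau": joint torques, N m; "tool_pos": TCP position; "tool_rot": TCP orientation; "wrist_force": force on the tool from outside, world axes, zero at the start; "moment": the same for the moment, N m; "grip_width": finger opening in m; "grip_force": force on a finger pad.
Only numpy, scipy, OpenCV 4.12 (cv2) and the standard library are available. Lean on these libraries where they do the work, as an engineer would, in place of code of your own. Each camera call takes 0.05 s, during which the arm holds its last target. There are 200 camera calls.

## Working session

There is one attempt and no reset: what is moved stays moved. The work goes in short steps, Python scripts to look and compute and a tool call to move; the robot and the scene stay as the last step left them, time stands still between calls to the robot, and variables do not carry over. Pictures are saved under pics/ and viewed, at most 10 in all, crops included, and the job is handed in when it is done.

Besides the shell and the picture viewer there is one more tool, called after "Call:" as name(argument=value, ...) on one line, values as JSON. send_rows: Moves the arm, as the interface text tells. Its arguments: {"type":"object","properties":{"hand":{"type":"array"},"dp":{"type":"array"},"delta_rot":{"type":"array"},"grip_force":{"type":"number"}},"required":["hand","dp","delta_rot"]}

```bash
ls; mkdir -p pics
cat > h.py <<'E'
import numpy as np, cv2, pickle
from scipy.spatial.transform import Rotation as R
def snap(n,f):
    from plant import viewer
    s=viewer.snapshot(n); cv2.imwrite(f'pics/{f}.png',s['frame'][:,:,::-1]); pickle.dump(s,open(f'pics/{f}.pkl','wb')); return s
def att(s):
    a=np.array(s['attitude'],float)
    return a if a.shape==(3,3) else R.from_rotvec(a).as_matrix() if a.size==3 else R.from_quat(a).as_matrix()
def cloud(s):
    K=np.array(s['camera_matrix']); d=np.array([s['k1'],0,0,0,0],float)
    g=np.stack(np.meshgrid(np.arange(640.),np.arange(480.)),-1).reshape(-1,1,2)
    # forward model xd = x(1+k1 r^2): same as OpenCV
    n=cv2.undistortPointsIter(g,K,d,None,None,(3,50,1e-9)).reshape(480,640,2)
    z=s['range_z']; c=np.dstack([n*z[...,None],z])
    return c@att(s).T+np.array(s['position'])
E
python3 - <<'E'
from h import *
from plant import r
print(r.get_obs())
for n in('scene','top'):
    s=snap(n,n+'0'); print(n,s['position'],s['attitude'],s['k1'],s['camera_matrix'])
E
```

```text
pics
{'t': 0.0, 'joint_pos': array([-1.17670526,  0.31170077,  0.01396349,  1.51304798, -0.00440784,
        1.31921564, -0.02716977]), 'qvel': array([ 0.00154262,  0.0004317 ,  0.00111364, -0.00022978, -0.00030887,
        0.00234834, -0.00064673]), 'tau': array([ 3.07677401e-04, -3.79907799e+01,  1.45901497e-01, -2.30594319e+01,
        1.20493839e-02,  1.35962415e-02, -6.03594295e-07]), 'tool_pos': array([0.23183458, 0.49794431, 0.23023835]), 'tool_rot': array([-0.67883924, -3.06693301,  0.0036146 ]), 'wrist_force': array([ 0.5078715 ,  0.00806467, -0.03300745]), 'moment': array([-0.01326533,  0.00337445, -0.0349    ]), 'grip_force': 0.0, 'grip_width': 0.08526715450972279}
scene [1.47497181 0.0725052  0.7474844 ] [-1.47907742 -1.79420676  0.95281707] -0.06603899626067208 [[463.25163272   0.         312.15469128]
 [  0.         463.25163272 243.94609339]
 [  0.           0.           1.        ]]
top [ 0.48402457 -0.0861892   1.38762001] [-2.18733168  2.15851192 -0.08154848] -0.14862734376081976 [[612.26432063   0.         309.73411706]
 [  0.         612.26432063 243.17482694]
 [  0.           0.           1.        ]]
```

View pics/scene0.png

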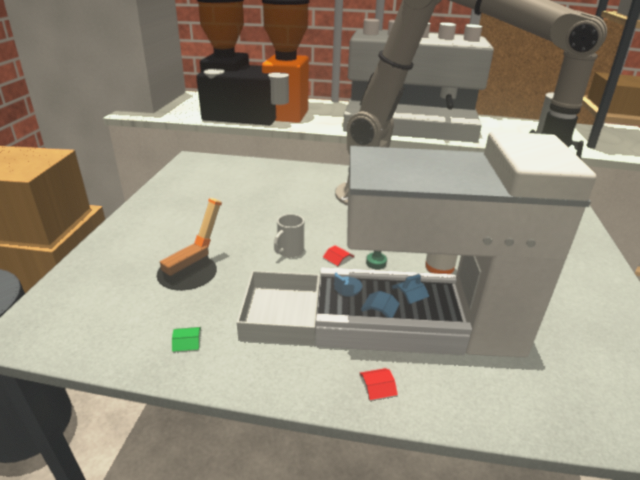

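View pics/top0.png

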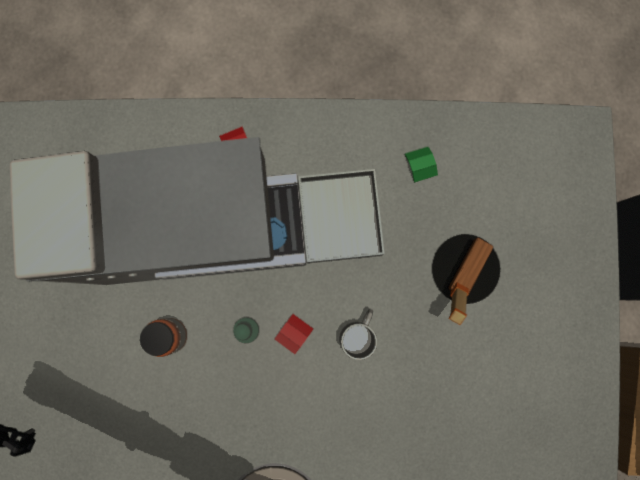

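The scene shows the brush on the black mat (scene 190,260; top 470,268), the pan next to the open tray end, and three blue pieces on the grate (scene 347,284 base; 381,303; 413,289). The red and green wall-like pieces on the counter (scene 337,255; 380,383; 186,339) are decoys. Next I measure.

```bash
cat > m.py <<'E'
from h import *
s=pickle.load(open('pics/scene0.pkl','rb')); t=pickle.load(open('pics/top0.pkl','rb'))
cs=cloud(s); ct=cloud(t)
np.set_printoptions(precision=4,suppress=True)
ok=t['range_z']>0
# brewer head top
def rect(P):
    (c,sz,a)=cv2.minAreaRect((P[:,:2]*1000).astype(np.float32)); return c,sz,a,cv2.boxPoints((c,sz,a)).tolist()
z=ct[...,2]
m=ok&(z>.38)&(z<.40); print('head',z[m].mean(),rect(ct[m]))
m=ok&(z>.42)&(z<.45); m[300:]=0; print('coltop',m.sum(),rect(ct[m]))
# pan rim: z ~ .055
m=ok&(z>.045)&(z<.065); m[:, :290]=0;m[:,400:]=0;m[:150]=0;m[280:]=0; print('rim',m.sum(),z[m].mean(),rect(ct[m]))
# counter
m=ok&(abs(z)<.01); print('counter z',np.median(z[m]), 'scene', np.median(cs[...,2][(abs(cs[...,2])<.01)&(s['range_z']>0)]))
# mat
f=t['frame'].astype(int); m=ok&(f.sum(2)<90)&(abs(z)<.015); m[:,:420]=0;m[:,510:]=0; m[:225]=0;m[320:]=0
print('mat',m.sum(),cv2.minEnclosingCircle((ct[m][:,:2]*1000).astype(np.float32)), z[m].mean())
# brush: block and handle
hs=(f[...,0]>f[...,2]*1.4)&ok&(z>.03); hs[:,:420]=0; hs[:,:]&=True; hs[:200]=0;hs[340:]=0; hs[:,520:]=0
P=ct[hs]; b=P[(P[:,2]>.05)&(P[:,2]<.064)]; print('block',len(b),b[:,2].mean(),rect(b))
for lo in np.arange(.06,.2,.02):
    q=P[(P[:,2]>=lo)&(P[:,2]<lo+.02)]
    if len(q): print(lo,len(q),q.mean(0))
# shards
F=s['frame'].astype(int); b=(F[...,2]>F[...,0]+20)&(F[...,2]>F[...,1]+5)&(s['range_z']>0); b[:260]=0;b[330:]=0;b[:,:310]=0;b[:,450:]=0
n,l,st,ce=cv2.connectedComponentsWithStats(b.astype(np.uint8))
for i in range(1,n):
    if st[i,4]>15: Q=cs[l==i]; print('sh',st[i],ce[i],Q.mean(0),Q.min(0),Q.max(0))
for name,(u,v) in dict(tamper=(245,330),jug=(358,340),can=(158,338)).items():
    print(name,ct[v-3:v+4,u-3:u+4].reshape(-1,3).mean(0))
a=cv2.resize(s['frame'][190:360,140:480,::-1],(800,400),interpolation=3)
b=cv2.resize(t['frame'][140:340,220:520,::-1],None,fx=2,fy=2)
cv2.imwrite('pics/c1.png',a); cv2.imwrite('pics/c2.png',b)
E
python3 m.py
```

```text
head 0.3912922661768927 ((623.0067749023438, 207.97073364257812), (204.58616638183594, 418.55731201171875), 6.539632797241211, [[497.54443359375, 404.23748779296875], [545.214111328125, -11.596419334411621], [748.4691162109375, 11.7039794921875], [700.7994384765625, 427.5378723144531]])
coltop 10093 ((607.26513671875, 343.43487548828125), (200.4158935546875, 141.55494689941406), 7.028988838195801, [[499.149169921875, 401.4178161621094], [516.471435546875, 260.9267272949219], [715.381103515625, 285.4519348144531], [698.058837890625, 425.9430236816406]])
rim 1094 0.05695779785386282 ((656.9461669921875, -121.18133544921875), (195.92784118652344, 206.71597290039062), 6.656463146209717, [[547.6618041992188, -29.875669479370117], [571.6234741210938, -235.19818115234375], [766.2305297851562, -212.48699951171875], [742.2688598632812, -7.16448974609375]])
counter z 0.0008078714524770714 scene -0.0010717733878235491
mat 2167 ((548.527099609375, -427.1466369628906), 77.93689727783203) 0.004547233728105288
block 649 0.06100778946014626 ((547.5015258789062, -424.9380187988281), (44.2200851440429
[... 225 characters left out ...]
528 -0.4264  0.0644]
0.08 92 [ 0.4968 -0.3926  0.089 ]
0.1 59 [ 0.4861 -0.3863  0.1106]
0.12000000000000001 78 [ 0.4757 -0.3816  0.1304]
0.14 74 [ 0.464  -0.3745  0.1509]
0.16000000000000003 200 [ 0.4476 -0.3696  0.1708]
0.18000000000000002 3 [ 0.451  -0.368   0.1808]
sh [335 273  27  21 274] [349.7664 283.2482] [0.6307 0.0151 0.089 ] [ 0.5877 -0.0219  0.0731] [0.6555 0.0412 0.1154]
sh [397 275  32  28 508] [413.687  288.7756] [0.6174 0.1611 0.0856] [0.5776 0.1229 0.0625] [0.6487 0.196  0.115 ]
sh [363 291  36  26 549] [382.2477 302.7541] [0.6767 0.0929 0.0821] [0.6384 0.0518 0.062 ] [0.7099 0.1291 0.0913]
tamper [0.4088 0.0622 0.0889]
jug [ 0.3854 -0.1825  0.0059]
can [0.3908 0.2379 0.1311]
```

View pics/c1.png

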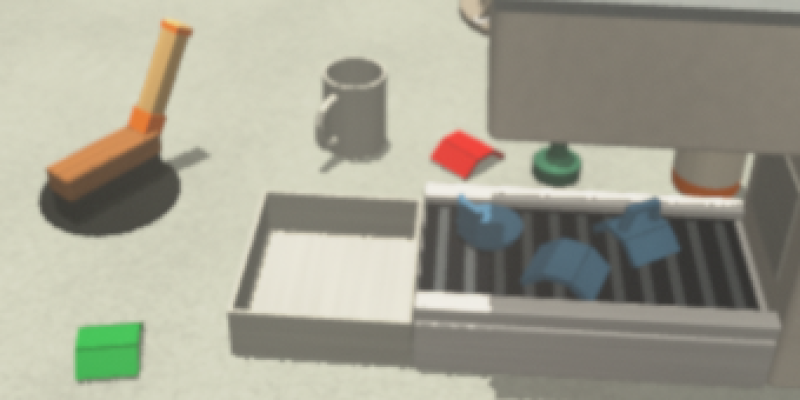

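```bash
cat >> h.py <<'E'
np.set_printoptions(precision=4,suppress=True)
O=np.array([.6395,.056,0]); YB=np.radians(6.6)      # brewer
BR=np.array([.5475,-.424,-.002]); YBR=np.radians(-28.7) # brush on mat
def toolrot(yaw,pitch):  # tool z = pitch deg below horizontal, heading yaw
    p=np.radians(pitch); z=np.array([np.cos(p),0,-np.sin(p)]); y=np.array([0,1.,0])
    return R.from_euler('z',yaw)*R.from_matrix(np.c_[np.cross(y,z),y,z])
def bw(x,y,z): return O+R.from_euler('z',YB).apply([x/1e3,y/1e3,z/1e3])
def rows(p,q,n=0,step=.04,rstep=.118,start=None):
    from plant import r
    o=r.get_obs(); p0=o['tool_pos'] if start is None else start[0]; q0=R.from_rotvec(o['tool_rot']) if start is None else start[1]
    dv=(q0.inv()*q).as_rotvec(); d=np.array(p)-p0
    n=max(n,int(np.ceil(np.linalg.norm(d)/step)),int(np.ceil(np.abs(dv).max()/rstep)),1)
    print('from',p0,'to',np.array(p),'n',n,'rot per row',(dv/n).round(3).tolist())
    D=[(q0*R.from_rotvec(dv*i/n)).inv().apply(d/n*100).round(2).tolist() for i in range(n)]
    for i in range(0,n,5): print(str(D[i:i+5]))
    return np.array(p),q
E
cat > a.py <<'E'
from h import *
g=BR+R.from_euler('z',YBR).apply([-.110,0,.151]); Q=toolrot(YBR,50)
print('grip',g, 'z tool',Q.apply([0,0,1]))
p1=np.array([.43,.12,.33])
s=rows(p1,toolrot(YBR,90))
pre=g+Q.apply([0,0,.014-.11])
rows(pre,Q,start=s)
E
python3 a.py
```

```text
grip [ 0.451  -0.3712  0.149 ] z tool [ 0.5638 -0.3087 -0.766 ]
from [0.2319 0.498  0.2303] to [0.43 0.12 0.33] n 11 rot per row [-0.0, 0.0, 0.006]
[[-3.08, -2.36, -0.9], [-3.1, -2.34, -0.9], [-3.11, -2.32, -0.9], [-3.12, -2.3, -0.9], [-3.14, -2.28, -0.9]]
[[-3.15, -2.26, -0.9], [-3.17, -2.25, -0.9], [-3.18, -2.23, -0.9], [-3.19, -2.21, -0.9], [-3.2, -2.19, -0.91]]
[[-3.22, -2.17, -0.91]]
from [0.43 0.12 0.33] to [ 0.3969 -0.3415  0.2225] n 12 rot per row [0.0, -0.058, 0.0]
[[-1.6, -3.51, 0.9], [-1.55, -3.51, 0.99], [-1.49, -3.51, 1.08], [-1.43, -3.51, 1.16], [-1.36, -3.51, 1.24]]
[[-1.28, -3.51, 1.32], [-1.2, -3.51, 1.39], [-1.12, -3.51, 1.46], [-1.03, -3.51, 1.52], [-0.94, -3.51, 1.58]]
[[-0.85, -3.51, 1.63], [-0.75, -3.51, 1.68]]
```

Call:
send_rows(hand=[1,1,1,1,1], dp=[[-3.1,-2.3,-0.9],[-3.1,-2.3,-0.9],[-3.1,-2.3,-0.9],[-3.1,-2.3,-0.9],[-3.1,-2.3,-0.9]], delta_rot=[[0,0,0],[0,0,0],[0,0,0],[0,0,0],[0,0,0]])

```text
t: 0.52
tool_pos: [0.3244, 0.3269, 0.2762]
tool_rot: [-0.678, -3.067, 0.001]
wrist_force: [1.8, -0.2, -0.3]
grip_width: 0.0854
grip_force: 0.0
```

Call:
send_rows(hand=[1,1,1,1,1], dp=[[-3.2,-2.3,-0.9],[-3.2,-2.3,-0.9],[-3.2,-2.3,-0.9],[-3.2,-2.3,-0.9],[-3.2,-2.3,-0.9]], delta_rot=[[0,0,0.013],[0,0,0.013],[0,0,0.013],[0,0,0.013],[0,0,0.013]])

```text
t: 0.93
tool_pos: [0.4163, 0.1527, 0.3215]
tool_rot: [-0.779, -3.043, 0.0]
wrist_force: [0.9, 0.7, -0.2]
grip_width: 0.0854
grip_force: 0.0
```

Call:
send_rows(hand=[1,1,1,1,1], dp=[[-3.2,-2.2,-0.9],[-1.6,-3.5,0.9],[-1.5,-3.5,1],[-1.5,-3.5,1.1],[-1.4,-3.5,1.2]], delta_rot=[[0,0,0],[0,-0.058,0],[0,-0.058,0],[0,-0.058,0],[0,-0.058,0]])

```text
t: 1.35
tool_pos: [0.4219, -0.0352, 0.2929]
tool_rot: [0.722, 2.823, -0.086]
wrist_force: [-0.3, -0.9, 1.1]
grip_width: 0.0854
grip_force: 0.0
```

Call:
send_rows(hand=[1,1,1,1,1], dp=[[-1.4,-3.5,1.2],[-1.3,-3.5,1.3],[-1.2,-3.5,1.4],[-1.1,-3.5,1.5],[-1,-3.5,1.5]], delta_rot=[[0,-0.058,0],[0,-0.058,0],[0,-0.058,0],[0,-0.058,0],[0,-0.058,0]])

```text
t: 1.77
tool_pos: [0.4087, -0.2234, 0.2493]
tool_rot: [0.648, 2.549, -0.172]
wrist_force: [1.4, 0.0, -0.4]
grip_width: 0.0854
grip_force: 0.0
```

```bash
cat > b.py <<'E'
from h import *
from plant import r
o=r.get_obs(); print(o['joint_pos'],R.from_rotvec(o['tool_rot']).as_matrix())
g=BR+R.from_euler('z',YBR).apply([-.110,0,.151]); Q=toolrot(YBR,50)
rows(g+Q.apply([0,0,.014-.11]),Q)
E
python3 b.py
```

```text
[-0.1293 -0.2887  0.4522  2.17    0.3057  0.7325  1.236 ] [[-0.7613  0.4776  0.4386]
 [ 0.4143  0.8786 -0.2376]
 [-0.4988  0.0008 -0.8667]]
from [ 0.4087 -0.2234  0.2493] to [ 0.3969 -0.3415  0.2225] n 4 rot per row [0.001, -0.044, 0.0]
[[-0.66, -2.74, 1.15], [-0.61, -2.74, 1.18], [-0.56, -2.73, 1.21], [-0.51, -2.73, 1.24]]
```

Call:
send_rows(hand=[1,1,1,1,1], dp=[[-0.7,-2.7,1.1],[-0.6,-2.7,1.2],[-0.6,-2.7,1.2],[-0.5,-2.8,1.2],[0,0,0]], delta_rot=[[0,-0.044,0],[0,-0.044,0],[0,-0.044,0],[0,-0.044,0],[0,0,0]])

```text
t: 2.18
tool_pos: [0.3892, -0.3485, 0.2198]
tool_rot: [0.635, 2.382, -0.223]
wrist_force: [-0.9, 0.7, 0.7]
grip_width: 0.0854
grip_force: 0.0
```

```bash
cat > c.py <<'E'
from h import *
from plant import r
o=r.get_obs(); print(o['joint_pos'],R.from_rotvec(o['tool_rot']).as_matrix())
s=snap('wrist','w1'); c=cloud(s)
f=s['frame'].astype(int)
m=(f[...,0]>f[...,2]*1.4)&(s['range_z']>0)&(c[...,2]>.03)&(np.linalg.norm(c[...,:2]-BR[:2],axis=-1)<.2)
P=R.from_euler('z',-YBR).apply(c[m]-BR)
for lo in np.arange(.02,.2,.02):
    q=P[(P[:,2]>=lo)&(P[:,2]<lo+.02)]
    if len(q)>5: print(round(lo,2),len(q),q.mean(0),np.percentile(q[:,1],[1,99]))
g=BR+R.from_euler('z',YBR).apply([-.110,0,.151]); Q=toolrot(YBR,50)
rows(g+Q.apply([0,0,.014]),Q)
E
python3 c.py
```

```text
[-0.204  -0.2727  0.897   2.2659  0.1761  0.3726  1.6577] [[-0.6683  0.4967  0.5538]
 [ 0.3851  0.8679 -0.3137]
 [-0.6364  0.0036 -0.7713]]
0.02 141 [-0.0576  0.0005  0.0372] [-0.0194  0.0197]
0.04 550 [-0.0592  0.0001  0.0489] [-0.0203  0.0208]
0.06 741 [-0.0501 -0.0034  0.0675] [-0.0205  0.0209]
0.08 341 [-0.0793 -0.0012  0.0896] [-0.0146  0.013 ]
0.1 385 [-0.0932  0.0002  0.1103] [-0.0121  0.0127]
0.12 487 [-0.1048 -0.0002  0.1304] [-0.0126  0.0124]
0.14 581 [-0.1165 -0.0001  0.1503] [-0.0124  0.0124]
0.16 1595 [-0.1181  0.0004  0.1708] [-0.0126  0.0135]
from [ 0.3924 -0.3444  0.2208] to [ 0.4589 -0.3755  0.1383] n 3 rot per row [-0.001, -0.003, -0.004]
[[-0.13, 0.17, 3.68], [-0.12, 0.17, 3.68], [-0.11, 0.16, 3.68]]
```

View pics/w1.png

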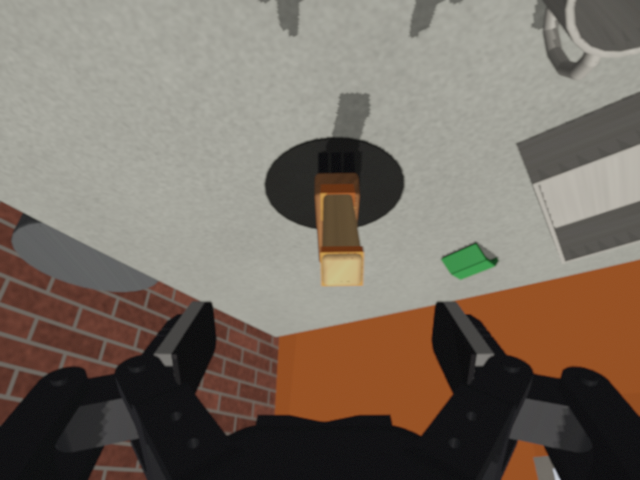

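The wrist view shows the handle's end at (341,270), centred between the open fingers. The brush pose I used holds to within about 1 mm sideways, so I move in along the handle.

Call:
send_rows(hand=[1,1,1,1,1], dp=[[-0.1,0.2,2.5],[-0.1,0.1,2.5],[-0.1,0.1,2.5],[-0.1,0.1,2.0],[0,0,1.5]], delta_rot=[[0,0,0],[0,0,-0.004],[0,0,-0.004],[0,0,0],[0,0,0]])

```text
t: 2.65
tool_pos: [0.4282, -0.3435, 0.1685]
tool_rot: [0.607, 2.425, -0.188]
wrist_force: [0.4, 0.5, -0.5]
grip_width: 0.0855
grip_force: 0.0
```

```bash
cat > d.py <<'E'
from h import *
from plant import r
o=r.get_obs(); print(o['joint_pos'],o['wrist_force'])
g=BR+R.from_euler('z',YBR).apply([-.110,0,.151]); Q=toolrot(YBR,50)
rows(g+Q.apply([0,0,.014]),Q)
E
python3 d.py
```

```text
[-0.474  -0.0181  1.255   2.2603 -0.5951  0.312   2.3833] [ 0.3617  0.5471 -0.4934]
from [ 0.4282 -0.3435  0.1685] to [ 0.4589 -0.3755  0.1383] n 2 rot per row [0.01, -0.023, 0.002]
[[-0.76, -0.72, 2.47], [-0.7, -0.69, 2.49]]
```

```bash
cat > kin.py <<'E'
from h import *
import itertools
from scipy.optimize import least_squares
from plant import r
o=r.get_obs()
J=np.array([[-1.17670526,0.31170077,0.01396349,1.51304798,-0.00440784,1.31921564,-0.02716977],[-0.1293,-0.2887,0.4522,2.17,0.3057,0.7325,1.236],o['joint_pos']])
P=np.array([[0.23183458,0.49794431,0.23023835],[.4087,-.2234,.2493],o['tool_pos']])
Q=[R.from_rotvec([-0.67883924,-3.06693301,0.0036146]),R.from_matrix([[-0.7613,0.4776,0.4386],[0.4143,0.8786,-0.2376],[-0.4988,0.0008,-0.8667]]),R.from_rotvec(o['tool_rot'])]
def fk(q,s,c):
    T=R.identity(); A=[]
    ax='zyzyzyz'
    off=[c[0],0,0,0,0,0,c[1]]
    for i in range(7):
        T=T*R.from_euler(ax[i],s[i]*q[i]+off[i]); A.append(T)
    return T,A
best=[]
for s in itertools.product([1,-1],repeat=7):
    def f(c): return np.concatenate([(Q[i].inv()*fk(J[i],s,c)[0]).as_rotvec() for i in range(3)])
    for c0 in itertools.product([-1.5,0,1.5,3],repeat=2):
        try: w=least_squares(f,c0,max_nfev=15)
        except Exception: continue
        best.append((w.cost,s,tuple(w.x)))
best.sort(key=lambda b:b[0]); print(best[:4])
_,s,c=best[0]
# lengths incl. lateral offsets in each link frame
M=[];b=[]
for i in range(3):
    T,A=fk(J[i],s,c)
    cols=[np.array([0,0,1.])]+[A[k].apply([0,0,1]) for k in(1,3,6)]+[A[k].apply([1,0,0]) for k in(0,1,3)]
    M.append(np.array(cols).T); b.append(P[i])
for k in(4,7):
    x,res,*_=np.linalg.lstsq(np.vstack([m[:,:k] for m in M]),np.concatenate(b),rcond=None)
    print(x,np.vstack([m[:,:k] for m in M])@x-np.concatenate(b))
E
python3 kin.py
```

```text
[(np.float64(1.4387192362012126e-09), (-1, -1, -1, -1, -1, -1, -1), (np.float64(-3.1416142446346416), np.float64(-1.570836041632702))), (np.float64(1.4387192362040617e-09), (-1, 1, -1, 1, -1, 1, -1), (np.float64(-2.1591005448022706e-05), np.float64(1.570756611998747))), (np.float64(1.4387192362055884e-09), (-1, -1, -1, -1, -1, -1, -1), (np.float64(-3.1416142446495803), np.float64(-1.5708360416477227))), (np.float64(1.4387192362061079e-09), (-1, -1, -1, -1, -1, -1, -1), (np.float64(-3.1416142446361803), np.float64(-1.570836041634315)))]
[0.2524 0.4914 0.4159 0.3889] [-0.0144  0.0098 -0.0035  0.0023  0.0109  0.0002  0.0062  0.009   0.0032]
[ 0.279   0.4963  0.432   0.4006  0.0087  0.0077 -0.0161] [-0.0153  0.0069 -0.0013  0.0004  0.0054 -0.0013 -0.0002 -0.0031  0.0025]
```

```bash
sed -i '/^# lengths/,$d' kin.py; sed -i '/^best=/,/^_,s/d' kin.py
cat >> kin.py <<'E'
s=(-1,1,-1,1,-1,1,-1); c=(0,np.pi/2)
def cols(q):
    T,A=fk(q,s,c)
    return T,np.array([[0,0,1.]]+[A[k].apply([0,0,1]) for k in(1,3,6)]+[A[k].apply([0,1,0]) for k in(0,)]).T
M=np.vstack([cols(q)[1] for q in J]); x=np.linalg.lstsq(M,P.ravel(),rcond=None)[0]
lo=np.array([-2.7,-.3,-1.27,.12,-1.44,.2,-3.05])+.04; hi=np.array([2.7,1.91,1.3,2.57,4.58,2.03,3.05])-.04
def FK(q): T,C=cols(q); return C@x,T
def IK(p,Rt,q0,reg=0):
    def f(q):
        pp,T=FK(q); return np.r_[(pp-p)*10,(Rt.inv()*T).as_rotvec()*3,reg*(q-q0)]
    w=least_squares(f,np.clip(q0,lo+1e-3,hi-1e-3),bounds=(lo,hi)); e=f(w.x)
    return w.x,np.linalg.norm(e[:3])*100,np.degrees(np.linalg.norm(e[3:6])/3)
if __name__=='__main__':
    print(x,M@x-P.ravel())
    rng=np.random.default_rng(0); S=[J[1],J[2]]+[rng.uniform(lo,hi) for _ in range(6)]
    g=BR+R.from_euler('z',YBR).apply([-.110,0,.151])
    def tryall(n,p,Q):
        b=min((IK(p,Q,q) for q in S),key=lambda t:t[1]+t[2]); print(n,'err mm %.1f deg %.1f'%b[1:],b[0].round(2),flush=True)
    for pit in(45,50,55,60,70):
        Q=toolrot(YBR,pit); tryall(f'grip {pit}',g+Q.apply([0,0,.014]),Q)
        Q=toolrot(YB,pit)
        for y in(180,-120): tryall(f'sweep {pit} {y}',bw(-116,y,210)+Q.apply([0,0,.014]),Q)
E
python3 kin.py
```

```text
[ 0.2469  0.4725  0.4181  0.361  -0.0174] [ 0.0003 -0.0002  0.0004 -0.0003  0.0005  0.      0.0006  0.0001 -0.0004]
grip 45 err mm 3.4 deg 0.6 [ 1.8   0.44 -1.23  2.25  1.86  0.24  0.07]
sweep 45 180 err mm 0.0 deg 0.0 [-1.04 -0.02  0.35  2.27  1.15  0.44  0.03]
sweep 45 -120 err mm 0.0 deg 0.0 [-0.74 -0.11  1.    2.31 -0.88  0.24  2.76]
grip 50 err mm 0.0 deg 0.0 [ 0.42  0.16  0.37  2.22 -1.2   0.24  2.95]
sweep 50 180 err mm 0.0 deg 0.0 [-0.98 -0.01  0.33  2.2   0.83  0.47  0.36]
sweep 50 -120 err mm 0.0 deg 0.0 [-1.   -0.16  1.2   2.24 -0.24  0.31  2.13]
grip 55 err mm 0.0 deg 0.0 [-0.26  0.31  1.18  2.17 -1.15  0.51  2.84]
sweep 55 180 err mm 0.0 deg 0.0 [-0.98  0.01  0.36  2.13  0.57  0.52  0.64]
sweep 55 -120 err mm 0.0 deg 0.0 [-0.7  -0.04  0.93  2.16 -0.39  0.45  2.23]
grip 60 err mm 0.0 deg 0.0 [-0.05  0.25  0.9   2.09 -0.76  0.5   2.46]
sweep 60 180 err mm 0.0 deg 0.0 [-0.77  0.05  0.18  2.05  0.39  0.61  0.83]
sweep 60 -120 err mm 0.0 deg 0.0 [-0.84  0.    1.07  2.09 -0.33  0.58  2.16]
grip 70 err mm 0.0 deg 0.0 [-0.14  0.39  1.06  1.93 -0.67  0.77  2.34]
sweep 70 180 err mm 0.0 deg 0.0 [-1.08  0.13  0.61  1.91  0.07  0.8   1.16]
sweep 70 -120 err mm 0.0 deg 0.0 [ 0.24  0.11 -0.08  1.9  -0.12  0.79  1.92]
```

```bash
cat > d.py <<'E'
from h import *
from plant import r
import sys
o=r.get_obs(); print(o['joint_pos'],o['wrist_force'])
g=BR+R.from_euler('z',YBR).apply([-.110,0,.151]); Q=toolrot(YBR,57)
rows(g+Q.apply([0,0,.014]),Q,n=4)
E
python3 d.py
```

```text
[-0.474  -0.0181  1.255   2.2603 -0.5951  0.312   2.3833] [ 0.3617  0.5471 -0.4934]
from [ 0.4282 -0.3435  0.1685] to [ 0.4577 -0.3748  0.1373] n 4 rot per row [0.005, 0.019, 0.001]
[[-0.34, -0.36, 1.23], [-0.36, -0.35, 1.23], [-0.39, -0.35, 1.22], [-0.41, -0.34, 1.22]]
```

Call:
send_rows(hand=[1,1,1,1,1], dp=[[-0.3,-0.4,0.2],[-0.4,-0.4,1.2],[-0.4,-0.3,1.2],[-0.4,-0.3,1.2],[0,0,1.0]], delta_rot=[[0.005,0.04,0],[0.005,0.02,0],[0.005,0.02,0],[0.005,0,0],[0,0,0]])

```text
t: 3.07
tool_pos: [0.4561, -0.3767, 0.1365]
tool_rot: [0.637, 2.503, -0.195]
wrist_force: [0.3, -1.1, -0.1]
grip_width: 0.0856
grip_force: 0.0
```

```bash
python3 d.py
```

```text
[-0.1758  0.2803  1.0704  2.1335 -0.9799  0.4927  2.6801] [ 0.3321 -1.0594 -0.1104]
from [ 0.4561 -0.3767  0.1365] to [ 0.4577 -0.3748  0.1373] n 4 rot per row [-0.001, -0.001, 0.001]
[[-0.02, 0.06, -0.01], [-0.02, 0.06, -0.01], [-0.02, 0.06, -0.01], [-0.02, 0.06, -0.01]]
```

Call:
send_rows(hand=[1,0,-1,-1,-1], dp=[[-0.1,0.2,0],[0,0,0],[0,0,0],[0,0,0],[0,0,0]], delta_rot=[[0,0,0],[0,0,0],[0,0,0],[0,0,0],[0,0,0]], grip_force=90)

```text
t: 3.48
tool_pos: [0.4557, -0.3758, 0.1387]
tool_rot: [0.641, 2.5, -0.195]
wrist_force: [-0.1, 0.8, 0.0]
grip_width: 0.0387
grip_force: 0.0
```

Call:
send_rows(hand=[-1,-1,-1,-1,-1], dp=[[0,0,0],[0,0,0],[0,0,0],[0,0,0],[0,0,0]], delta_rot=[[0,0,0],[0,0,0],[0,0,0],[0,0,0],[0,0,0]])

```text
t: 3.9
tool_pos: [0.4558, -0.3757, 0.1381]
tool_rot: [0.64, 2.501, -0.195]
wrist_force: [-0.3, 1.1, 1.0]
grip_width: 0.0251
grip_force: 88.1
```

```bash
cat >> h.py <<'E'
T0=(np.array([.4558,-.3757,.1381]),R.from_rotvec([.640,2.501,-.195]))
QB0=R.from_euler('z',YBR); REL=(QB0.inv().apply(T0[0]-BR),QB0.inv()*T0[1])
def tool_for(p,yaw): q=R.from_euler('z',yaw); return np.array(p)+q.apply(REL[0]), q*REL[1]
def brush_now():
    from plant import r
    o=r.get_obs(); q=R.from_rotvec(o['tool_rot'])*REL[1].inv(); p=o['tool_pos']-q.apply(REL[0])
    e=q.as_euler('ZYX',degrees=True)
    return p, e, R.from_euler('z',-YB).apply(p-O)*1000
E
cat > e.py <<'E'
from kin import *
W=[(BR+[0,0,.15],YBR,0),(bw(-40,-200,140),YB,0),(bw(-40,180,140),YB,0),(bw(-10,180,100),YB,0),(bw(-10,180,60),YB,0),(bw(-10,-125,60),YB,0)]
st=None;q=o['joint_pos']
for p,yw,n in W:
    t=tool_for(p,yw); q,e1,e2=IK(t[0],t[1],q,.02); print('IK',q.round(2),round(e1,1),round(e2,1))
    st=rows(*t,n=n,start=st)
E
python3 e.py
```

```text
IK [-0.15 -0.04  0.87  1.91 -0.14  0.7   1.88] 0.0 0.0
from [ 0.4558 -0.3757  0.1381] to [ 0.4558 -0.3757  0.2881] n 4 rot per row [0.0, -0.0, -0.0]
[[-2.03, -0.02, -3.15], [-2.03, -0.02, -3.15], [-2.03, -0.02, -3.15], [-2.03, -0.02, -3.15]]
IK [-0.37 -0.11  0.78  1.98 -0.29  0.76  2.27] 0.0 0.0
from [ 0.4558 -0.3757  0.2881] to [ 0.52   -0.1608  0.2801] n 6 rot per row [-0.056, -0.001, -0.086]
[[0.72, 3.65, -0.33], [0.41, 3.72, -0.12], [0.08, 3.74, 0.08], [-0.24, 3.72, 0.29], [-0.56, 3.66, 0.5]]
[[-0.87, 3.57, 0.7]]
IK [-0.68 -0.11  0.02  2.01  0.42  0.79  0.8 ] 0.0 0.0
from [ 0.52   -0.1608  0.2801] to [0.4763 0.2166 0.2801] n 10 rot per row [0.0, 0.0, 0.0]
[[-0.01, 3.8, -0.02], [-0.01, 3.8, -0.02], [-0.01, 3.8, -0.02], [-0.01, 3.8, -0.02], [-0.01, 3.8, -0.02]]
[[-0.01, 3.8, -0.02], [-0.01, 3.8, -0.02], [-0.01, 3.8, -0.02], [-0.01, 3.8, -0.02], [-0.01, 3.8, -0.02]]
IK [-0.66 -0.02  0.04  2.03  0.44  0.67  0.79] 0.0 0.0
from [0.4763 0.2166 0.2801] to [0.5061 0.2201 0.2401] n 2 rot per row [0.0, 0.0, 0.0]
[[-0.18, 0.01, 2.49], [-0.18, 0.01, 2.49]]
IK [-0.66  0.02  0.05  2.09  0.51  0.58  0.71] 0.0 0.0
from [0.5061 0.2201 0.2401] to [0.5061 0.2201 0.2001] n 2 rot per row [0.0, 0.0, 0.0]
[[1.08, 0.01, 1.68], [1.08, 0.01, 1.68]]
IK [-0.28 -0.01  0.52  2.12 -0.37  0.51  2.21] 0.1 0.0
from [0.5061 0.2201 0.2001] to [ 0.5412 -0.0829  0.2001] n 8 rot per row [0.0, 0.0, 0.0]
[[0.01, -3.81, 0.02], [0.01, -3.81, 0.02], [0.01, -3.81, 0.02], [0.01, -3.81, 0.02], [0.01, -3.81, 0.02]]
[[0.01, -3.81, 0.02], [0.01, -3.81, 0.02], [0.01, -3.81, 0.02]]
```

Call:
send_rows(hand=[-1,-1,-1,-1,-1], dp=[[-0.8,0,-1.3],[-1.6,0,-2.5],[-2.0,0,-3.1],[-2.0,0,-3.1],[-1.7,0,-2.6]], delta_rot=[[0,0,0],[0,0,0],[0,0,0],[0,0,0],[0,0,0]])

```text
t: 4.32
tool_pos: [0.4556, -0.3702, 0.2538]
tool_rot: [0.635, 2.512, -0.185]
wrist_force: [0.8, 1.6, -3.3]
grip_width: 0.0247
grip_force: 88.9
```

```bash
cat > f.py <<'E'
from h import *
import sys
from plant import r
o=r.get_obs(); print('q',o['joint_pos'],'F',o['wrist_force'],'grip',o['grip_force'])
print('brush now world, euler, brewer',*brush_now())
a=list(map(float,sys.argv[1:]))
if a: rows(*tool_for(bw(*a[:3]),YB if len(a)<5 else np.radians(a[4])),n=int(a[3]))
E
python3 f.py -40 -200 140 8
python3 - <<'E'
from h import *
s=snap('scene','s2'); t=snap('top','t2')
cv2.imwrite('pics/c3.png',np.hstack([s['frame'][60:460,40:440,::-1],t['frame'][80:480,240:640,::-1]]))
E
```

```text
q [-0.5353 -0.0214  1.2758  1.9704 -0.1874  0.6386  1.9414] F [ 0.8119  1.6196 -3.2934] grip 88.93760204315186
brush now world, euler, brewer [ 0.5466 -0.4167  0.1126] [-28.3088   0.592    0.2281] [-146.6455 -458.9225  112.6442]
from [ 0.4556 -0.3702  0.2538] to [ 0.52   -0.1608  0.2801] n 8 rot per row [-0.041, -0.001, -0.064]
[[0.28, 2.69, -0.57], [0.1, 2.72, -0.46], [-0.07, 2.74, -0.35], [-0.25, 2.74, -0.24], [-0.43, 2.72, -0.12]]
[[-0.6, 2.69, -0.01], [-0.77, 2.65, 0.1], [-0.94, 2.58, 0.2]]
```

View pics/c3.png

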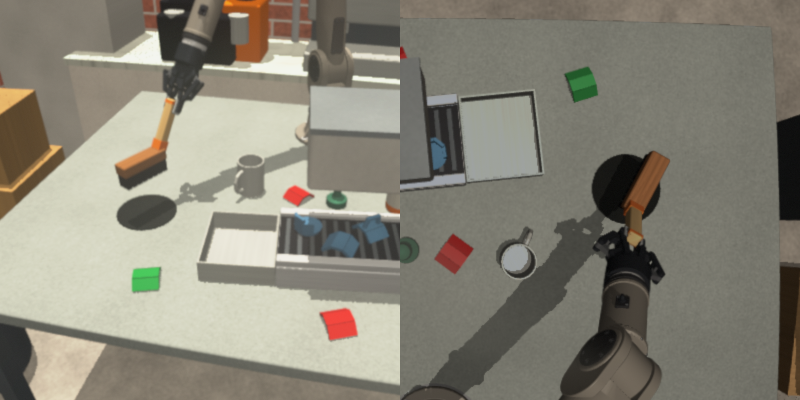

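The brush is lifted clear of the mat (right half, block at 650,180) and held level-looking. I carry it to above the pan.

Call:
send_rows(hand=[-1,-1,-1,-1,-1], dp=[[0.2,2.7,-0.8],[0.1,2.7,-0.7],[0,2.7,-0.5],[-0.2,2.7,-0.3],[-0.4,2.7,-0.1]], delta_rot=[[-0.041,0,-0.064],[-0.041,0,-0.064],[-0.041,0,-0.064],[-0.041,0,-0.064],[-0.041,0,-0.064]])

```text
t: 4.83
tool_pos: [0.4914, -0.237, 0.274]
tool_rot: [0.143, 2.576, -0.037]
wrist_force: [0.4, -0.6, -3.8]
grip_width: 0.0245
grip_force: 90.4
```

```bash
python3 f.py -40 -200 140 4
```

```text
q [-0.6239 -0.2087  1.0677  1.993  -0.0241  0.7219  1.9576] F [ 0.4456 -0.5551 -3.8304] grip 90.39793252944946
brush now world, euler, brewer [ 0.5933 -0.2453  0.1329] [-6.2203  0.5916  0.4626] [ -80.5152 -294.0123  132.8893]
from [ 0.4914 -0.237   0.274 ] to [ 0.52   -0.1608  0.2801] n 4 rot per row [-0.028, -0.003, -0.048]
[[-0.5, 1.97, 0.14], [-0.6, 1.94, 0.2], [-0.69, 1.9, 0.26], [-0.78, 1.86, 0.31]]
```

Call:
send_rows(hand=[-1,-1,-1,-1,-1], dp=[[-0.5,1.9,0.1],[-0.6,1.9,0.2],[-0.7,1.9,0.3],[-0.8,1.9,0.3],[0,0,0]], delta_rot=[[-0.028,-0.003,-0.048],[-0.028,-0.003,-0.048],[-0.028,-0.003,-0.048],[-0.028,-0.003,-0.048],[0,0,0]])

```text
t: 5.25
tool_pos: [0.5218, -0.1589, 0.2804]
tool_rot: [-0.151, 2.564, 0.035]
wrist_force: [0.2, 0.9, -3.3]
grip_width: 0.0247
grip_force: 90.4
```

```bash
cat > g.py <<'E'
from h import *
import sys
p,e,b=brush_now(); print('model',p,e,b)
for n in('top','scene'):
    s=snap(n,n+sys.argv[1]); c=cloud(s); f=s['frame'].astype(int)
    d=R.from_euler('z',-np.radians(e[0])).apply((c-p).reshape(-1,3)).reshape(c.shape)
    m=(f[...,0]>f[...,2]*1.4)&(s['range_z']>0)&(abs(d[...,0])<.09)&(abs(d[...,1])<.05)&(d[...,2]>.02)&(d[...,2]<.09)
    P=d[m]; print(n,len(P),P.min(0),P.max(0))
    top=P[(P[:,0]>-.03)&(P[:,2]>np.percentile(P[:,2],50)-.006)]
    A=np.c_[top[:,:2],np.ones(len(top))]; w=np.linalg.lstsq(A,top[:,2],rcond=None)[0]; print('plane slopes x,y, z0',w, 'yrange',np.percentile(top[:,1],[2,98]),'xmax',np.percentile(P[:,0],99))
E
python3 g.py 3; python3 f.py -40 180 140 14
```

```text
model [ 0.6247 -0.1453  0.1404] [ 6.7096 -0.0561 -0.0918] [ -37.8786 -198.2511  140.3986]
top 1364 [-0.0774 -0.0201  0.0561] [0.0677 0.0217 0.09  ]
plane slopes x,y, z0 [-0.0048 -0.005   0.0633] yrange [-0.0189  0.0206] xmax 0.0655374584279898
scene 962 [-0.0583 -0.0255  0.0252] [0.0756 0.0172 0.09  ]
plane slopes x,y, z0 [-0.018  -0.008   0.0626] yrange [-0.0238  0.0162] xmax 0.07377895309735778
q [-0.7636 -0.2113  1.0868  1.9792 -0.0835  0.7417  2.0928] F [-0.5883  0.3894 -3.7576] grip 90.35855770111084
brush now world, euler, brewer [ 0.624  -0.1504  0.1406] [ 6.3275 -0.0655 -0.2091] [ -39.1072 -203.2908  140.6234]
from [ 0.521  -0.163   0.2806] to [0.4763 0.2166 0.2801] n 14 rot per row [-0.0, 0.0, -0.0]
[[0.01, 2.73, -0.03], [0.01, 2.73, -0.03], [0.01, 2.73, -0.03], [0.01, 2.73, -0.03], [0.01, 2.73, -0.02]]
[[0.01, 2.73, -0.02], [0.01, 2.73, -0.02], [0.01, 2.73, -0.02], [0.01, 2.73, -0.02], [0.0, 2.73, -0.02]]
[[0.0, 2.73, -0.02], [0.0, 2.73, -0.02], [0.0, 2.73, -0.02], [0.0, 2.73, -0.01]]
```

Call:
send_rows(hand=[-1,-1,-1,-1,-1], dp=[[0,2.0,0],[0,2.9,0],[0,2.9,0],[0,2.9,0],[0,2.9,0]], delta_rot=[[0,0,0],[0,0,0],[0,0,0],[0,0,0],[0,0,0]])

```text
t: 5.77
tool_pos: [0.5062, -0.0291, 0.2799]
tool_rot: [-0.137, 2.563, 0.029]
wrist_force: [-0.2, 0.2, -2.6]
grip_width: 0.0246
grip_force: 90.3
```

Call:
send_rows(hand=[-1,-1,-1,-1,-1], dp=[[0,2.9,0],[0,2.9,0],[0,2.9,0],[0,2.9,0],[0,2.9,0]], delta_rot=[[0,0,0],[0,0,0],[0,0,0],[0,0,0],[0,0,0]])

```text
t: 6.18
tool_pos: [0.491, 0.1149, 0.2784]
tool_rot: [-0.137, 2.564, 0.028]
wrist_force: [0.7, 0.3, -3.3]
grip_width: 0.025
grip_force: 90.3
```

```bash
python3 f.py -40 180 140 5
```

```text
q [-0.5749 -0.1982  0.1687  2.0801  0.3028  0.7259  1.1048] F [ 0.6671  0.3469 -3.2944] grip 90.27185082435608
brush now world, euler, brewer [0.5942 0.127  0.1385] [ 6.0682 -0.1048 -0.2268] [-36.8115  75.7588 138.4556]
from [0.491  0.1149 0.2784] to [0.4763 0.2166 0.2801] n 5 rot per row [-0.002, 0.0, -0.001]
[[0.04, 2.05, -0.09], [0.04, 2.05, -0.08], [0.03, 2.05, -0.08], [0.03, 2.05, -0.08], [0.03, 2.05, -0.07]]
```

Call:
send_rows(hand=[-1,-1,-1,-1,-1], dp=[[0,2.8,0],[0,2.8,0],[0,2.5,-0.1],[0,1.6,-0.1],[0,0,0]], delta_rot=[[-0.002,0,-0.001],[-0.002,0,-0.001],[-0.002,0,-0.001],[-0.002,0,-0.001],[0,0,0]])

```text
t: 6.6
tool_pos: [0.4791, 0.2157, 0.2798]
tool_rot: [-0.156, 2.562, 0.042]
wrist_force: [0.3, -0.4, -3.1]
grip_width: 0.0246
grip_force: 90.4
```

```bash
python3 g.py 4 | head -1;python3 f.py -10 180 100 4
python3 - <<'E'
from h import *
s=pickle.load(open('pics/scene4.pkl','rb'))
cv2.imwrite('pics/c4.png',cv2.resize(s['frame'][200:360,230:510,::-1],None,fx=2.8,fy=2.8,interpolation=2))
E
```

```text
model [0.5821 0.2304 0.14  ] [ 7.0241 -0.1744  0.11  ] [-36.9405 179.804  140.016 ]
q [-0.6282 -0.1166 -0.0146  2.0136  0.4027  0.7776  0.8245] F [-0.48   -0.384  -2.7525] grip 90.37985801696777
brush now world, euler, brewer [0.5827 0.2266 0.1398] [ 6.812  -0.1379 -0.0093] [-36.8434 176.0056 139.7909]
from [0.4796 0.2126 0.2796] to [0.5061 0.2201 0.2401] n 4 rot per row [0.0, 0.001, 0.001]
[[-0.03, 0.11, 1.2], [-0.03, 0.11, 1.2], [-0.03, 0.11, 1.2], [-0.04, 0.11, 1.2]]Traceback (most recent call last):
  File "g.py", line 10, in <module>
    A=np.c_[top[:,:2],np.ones(len(top))]; w=np.linalg.lstsq(A,top[:,2],rcond=None)[0]; print('plane slopes x,y, z0',w, 'yrange',np.percentile(top[:,1],[2,98]),'xmax',np.percentile(P[:,0],99))
                                                                                                                                ~~~~~~~~~~~~~^^^^^^^^^^^^^^^^^
    return _quantile_unchecked(
        a, q, axis, out, overwrite_input, method, keepdims, weights)
    return _ureduce(a,
                    func=_quantile_ureduce_func,
    ...<5 lines>...
                    overwrite_input=overwrite_input,
                    method=method)
    r = func(a, **kwargs)
    result = _quantile(arr,
                       quantiles=q,
    ...<2 lines>...
                       out=out,
                       weights=wgt)
    slices_having_nans = np.isnan(arr[-1, ...])
                                  ~~~^^^^^^^^^
IndexError: index -1 is out of bounds for axis 0 with size 0
Traceback (most recent call last):
FileNotFoundError: [Errno 2] No such file or directory: 'pics/scene4.pkl'
```

Call:
send_rows(hand=[-1,-1,-1,-1,-1], dp=[[0,0.1,1.0],[0,0.1,1.4],[0,0.1,1.4],[0,0.1,1.0],[0,0,0]], delta_rot=[[0,0,0],[0,0,0],[0,0,0],[0,0,0],[0,0,0]])

```text
t: 7.07
tool_pos: [0.5058, 0.2153, 0.2375]
tool_rot: [-0.146, 2.565, 0.032]
wrist_force: [-0.4, 0.7, -3.8]
grip_width: 0.0247
grip_force: 90.3
```

```bash
python3 - <<'E'
from h import *
s=snap('scene','scene4')
cv2.imwrite('pics/c4.png',cv2.resize(s['frame'][200:360,230:510,::-1],None,fx=2.8,fy=2.8,interpolation=2))
c=cloud(s); F=s['frame'].astype(int); b=(F[...,2]>F[...,0]+20)&(F[...,2]>F[...,1]+5)&(s['range_z']>0); b[:260]=0;b[330:]=0;b[:,:310]=0;b[:,460:]=0
n,l,st,ce=cv2.connectedComponentsWithStats(b.astype(np.uint8))
for i in range(1,n):
    if st[i,4]>15: Q=R.from_euler('z',-YB).apply(c[l==i]-O)*1000; print('sh',ce[i],*np.percentile(Q,[2,98],axis=0))
E
python3 f.py -10 180 61 4
```

```text
sh [349.8036 283.2364] [-53.524  -72.487   73.8952] [  9.2842 -15.07   114.1483]
sh [413.6923 288.7692] [-36.8723  76.4544  68.6689] [ 15.0884 137.2718 113.1092]
sh [382.2004 302.7413] [ 9.1075 -4.9993 69.6591] [71.2424 65.3363 89.3514]
q [-0.6137 -0.0278  0.0014  2.0375  0.444   0.6668  0.786 ] F [-0.2785 -0.0077 -3.0109] grip 90.2996563911438
brush now world, euler, brewer [0.609  0.2292 0.0991] [ 6.5163 -0.1207 -0.1126] [-10.4011 175.5788  99.0996]
from [0.5059 0.216  0.239 ] to [0.5061 0.2201 0.2011] n 4 rot per row [-0.001, 0.001, -0.0]
[[0.5, 0.11, 0.8], [0.5, 0.11, 0.8], [0.5, 0.11, 0.8], [0.5, 0.11, 0.8]]
```

View pics/c4.png

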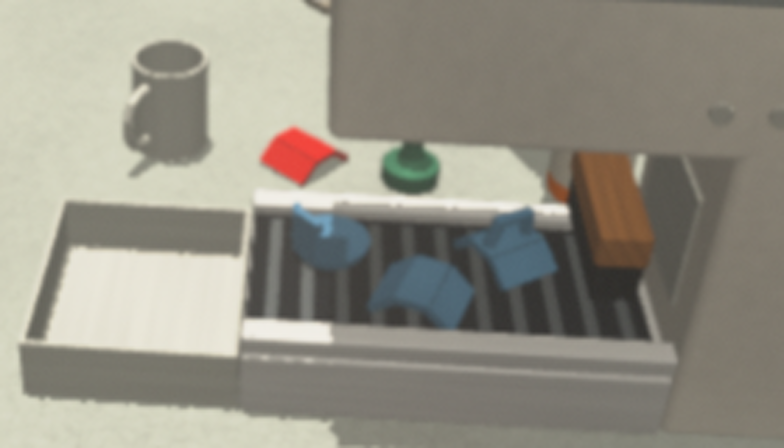

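The brush hangs between the ear piece (ear shard ends at y 137) and the column. All three blue pieces lie on the tray untouched: base (330,240), wall (420,290), ear (510,250). I lower it now.

Call:
send_rows(hand=[-1,-1,-1,-1,-1], dp=[[0,0.1,1.2],[0.4,0.1,0.7],[0.6,0.1,1.0],[0.6,0,0.8],[0,0,0]], delta_rot=[[0,0,0],[0,0,0],[0,0,0],[0,0,0],[0,0,0]])

```text
t: 7.53
tool_pos: [0.512, 0.2218, 0.2003]
tool_rot: [-0.152, 2.56, 0.037]
wrist_force: [-0.5, -0.2, -0.2]
grip_width: 0.0247
grip_force: 90.7
```

```bash
python3 f.py -3 -128 60 20
```

```text
q [-0.6148  0.031   0.0009  2.0852  0.5142  0.5682  0.7023] F [-0.4956 -0.1932 -0.1797] grip 90.6809413433075
brush now world, euler, brewer [0.6154 0.2357 0.0608] [ 6.7751 -0.2974 -0.053 ] [ -3.2771 181.229   60.774 ]
from [0.512  0.2218 0.2003] to [ 0.5485 -0.0851  0.2001] n 20 rot per row [0.0, 0.0, 0.0]
[[0.0, -1.55, 0.01], [0.0, -1.55, 0.01], [0.0, -1.55, 0.01], [0.0, -1.55, 0.01], [0.0, -1.55, 0.01]]
[[0.0, -1.55, 0.01], [0.0, -1.55, 0.01], [0.0, -1.55, 0.01], [0.0, -1.55, 0.01], [0.0, -1.55, 0.01]]
[[0.0, -1.55, 0.01], [0.0, -1.55, 0.01], [0.0, -1.55, 0.01], [0.0, -1.55, 0.01], [-0.0, -1.55, 0.01]]
[[-0.0, -1.55, 0.01], [-0.0, -1.55, 0.01], [-0.0, -1.55, 0.01], [-0.0, -1.55, 0.01], [-0.0, -1.55, 0.01]]
```

Call:
send_rows(hand=[-1,-1,-1,-1,-1], dp=[[0,-0.8,0],[0,-1.4,0],[0,-1.5,0],[0,-1.5,0],[0,-1.5,0]], delta_rot=[[0,0,0],[0,0,0],[0,0,0],[0,0,0],[0,0,0]])

```text
t: 7.95
tool_pos: [0.5209, 0.156, 0.2036]
tool_rot: [-0.151, 2.556, 0.04]
wrist_force: [1.0, 1.5, -2.0]
grip_width: 0.0249
grip_force: 90.5
```

```bash
python3 f.py -3 -128 60 16 | head -3
```

```text
q [-0.5258 -0.0256  0.0819  2.135   0.3818  0.5069  0.9602] F [ 1.0241  1.5441 -2.0172] grip 90.53236126899719
brush now world, euler, brewer [0.6249 0.1703 0.0645] [ 6.8142 -0.5347  0.0774] [ -1.391  115.2295  64.4952]
from [0.5209 0.156  0.2036] to [ 0.5485 -0.0851  0.2001] n 16 rot per row [0.0, 0.001, 0.0]
```

Call:
send_rows(hand=[-1,-1,-1,-1,-1], dp=[[0.1,-1.0,0.2],[0.1,-1.4,0.2],[0,-1.5,0.1],[0,-1.5,0],[0,-1.5,0]], delta_rot=[[0,0,0],[0,0,0],[0,0,0],[0,0,0],[0,0,0]])

```text
t: 8.37
tool_pos: [0.531, 0.0892, 0.2]
tool_rot: [-0.154, 2.552, 0.043]
wrist_force: [0.5, 3.9, 0.2]
grip_width: 0.0249
grip_force: 90.9
```

```bash
python3 f.py -3 -128 60 11 | head -4
python3 - <<'E'
from h import *
s=snap('scene','scene5')
cv2.imwrite('pics/c5.png',cv2.resize(s['frame'][200:360,230:510,::-1],None,fx=2.8,fy=2.8,interpolation=2))
E
```

```text
q [-0.4522 -0.0488  0.1986  2.168   0.1958  0.4476  1.2883] F [0.5234 3.935  0.1981] grip 90.85740208625793
brush now world, euler, brewer [0.6354 0.1039 0.0613] [ 6.9355 -0.738   0.1336] [ 1.4103 48.1009 61.2632]
from [0.531  0.0892 0.2   ] to [ 0.5485 -0.0851  0.2001] n 11 rot per row [0.0, 0.001, 0.0]
[[0.03, -1.59, -0.01], [0.03, -1.59, -0.01], [0.03, -1.59, -0.01], [0.03, -1.59, -0.01], [0.03, -1.59, -0.01]]
```

View pics/c5.png

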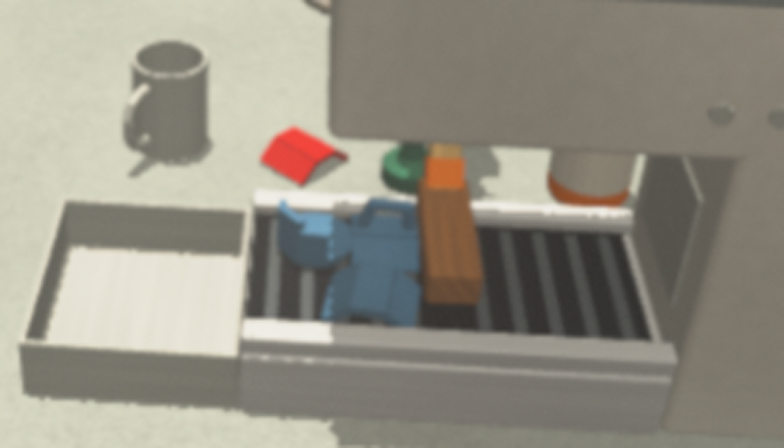

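The three pieces are bunched ahead of the brush (around 360,260), and nothing has slipped past it. The side force is about 4 N. I continue the sweep.

Call:
send_rows(hand=[-1,-1,-1,-1,-1], dp=[[0.1,-1.5,-0.1],[0.1,-1.5,-0.1],[0.1,-1.5,-0.1],[0,-1.5,0],[0,-1.5,0]], delta_rot=[[0,0.002,0],[0,0.002,0],[0,0.002,0],[0,0,0],[0,0,0]])

```text
t: 8.83
tool_pos: [0.5351, 0.0139, 0.2006]
tool_rot: [-0.155, 2.56, 0.04]
wrist_force: [0.4, 2.3, -1.7]
grip_width: 0.0247
grip_force: 90.7
```

```bash
python3 f.py -3 -128 60 7 | head -4
```

```text
q [-0.3993 -0.0598  0.3614  2.1691 -0.052   0.4537  1.6992] F [ 0.4309  2.3345 -1.6606] grip 90.7260811328888
brush now world, euler, brewer [0.6384 0.0282 0.0609] [ 6.9312 -0.2647  0.0385] [ -4.3129 -27.4747  60.9361]
from [0.5351 0.0139 0.2006] to [ 0.5485 -0.0851  0.2001] n 7 rot per row [0.001, 0.001, 0.001]
[[-0.01, -1.43, 0.02], [-0.01, -1.43, 0.02], [-0.01, -1.43, 0.02], [-0.01, -1.43, 0.02], [-0.02, -1.43, 0.03]]
```

Call:
send_rows(hand=[-1,-1,-1,-1,-1], dp=[[0,-1.5,0],[0,-1.5,0.1],[0,-1.5,0],[0,-1.5,0],[0,-1.5,0]], delta_rot=[[0,0,0],[0,0,0],[0,0,0],[0,0,0],[0,0,0]])

```text
t: 9.25
tool_pos: [0.544, -0.0616, 0.1996]
tool_rot: [-0.153, 2.562, 0.039]
wrist_force: [0.9, 2.0, 0.0]
grip_width: 0.0245
grip_force: 90.6
```

```bash
python3 f.py -3 -138 61 4 | head -4
```

```text
q [-0.3392 -0.0206  0.5263  2.1346 -0.3253  0.4929  2.1258] F [0.9313 1.9685 0.0187] grip 90.55381536483765
brush now world, euler, brewer [ 0.6471 -0.0474  0.0598] [ 6.8604 -0.1706  0.0233] [  -4.3607 -103.6047   59.7911]
from [ 0.544  -0.0616  0.1996] to [ 0.5496 -0.095   0.2011] n 4 rot per row [0.001, 0.001, 0.001]
[[-0.05, -0.85, -0.01], [-0.05, -0.85, -0.01], [-0.06, -0.85, -0.0], [-0.06, -0.85, -0.0]]
```

Call:
send_rows(hand=[-1,-1,-1,-1,-1], dp=[[0,-1.2,0],[-0.1,-1.2,-0.1],[-0.1,-0.8,-0.1],[-0.1,-0.6,0],[0,0,0]], delta_rot=[[0,0,0],[0,0,0],[0,0,0],[0,0,0],[0,0,0]])

```text
t: 9.67
tool_pos: [0.5524, -0.1021, 0.206]
tool_rot: [-0.148, 2.556, 0.033]
wrist_force: [0.8, 0.8, 4.7]
grip_width: 0.0248
grip_force: 91.1
```

```bash
python3 - <<'E'
from h import *
s=snap('scene','scene6'); t=snap('top','top6')
a=cv2.resize(s['frame'][220:380,200:400,::-1],(500,400),interpolation=2);b=cv2.resize(t['frame'][140:300,250:400,::-1],(300,320),interpolation=2)
im=np.zeros((400,800,3),np.uint8); im[:,:500]=a; im[:320,500:]=b; cv2.imwrite('pics/c6.png',im)
for s in(s,t):
    c=cloud(s); F=s['frame'].astype(int); b=(F[...,2]>F[...,0]+20)&(F[...,2]>F[...,1]+5)&(s['range_z']>0)
    n,l,st,ce=cv2.connectedComponentsWithStats(b.astype(np.uint8))
    for i in range(1,n):
        if st[i,4]>25:
            Q=R.from_euler('z',-YB).apply(c[l==i]-O)*1000
            if abs(Q.mean(0)[0])<130: print('sh',st[i,4],ce[i],*np.percentile(Q,[2,98],axis=0))
E
python3 f.py
```

```text
sh 179 [286.352  293.0447] [ -52.5577 -214.8602   14.1534] [  18.5001 -163.6684   63.7965]
sh 281 [291.7189 318.694 ] [  22.6398 -198.6196    8.8088] [  62.7625 -133.8291   28.1901]
sh 325 [332.8677 198.8462] [  14.4565 -198.185     6.6089] [  69.0946 -170.4795   29.5809]
sh 349 [337.9484 230.8567] [ -66.0272 -213.9963   13.5963] [  -6.6147 -168.8315   80.2926]
q [-0.29    0.0123  0.5868  2.095  -0.4438  0.5383  2.3088] F [-1.2572  1.6187  4.7909] grip 91.24953389167786
brush now world, euler, brewer [ 0.6546 -0.0863  0.0649] [ 6.7199 -0.3496 -0.0712] [  -1.3276 -143.0834   64.9095]
```

View pics/c6.png

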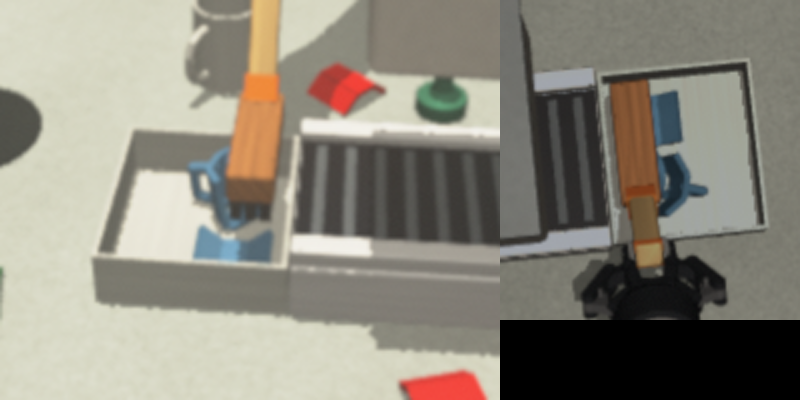

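The tray is empty and all the pieces are in the pan. The bristles press on one of them at about 8 N, so I lift the brush now.

Call:
send_rows(hand=[-1,-1,-1,-1,-1], dp=[[-0.5,0,-0.8],[-0.8,0,-1.3],[-1.1,0,-1.7],[-1.1,0,-1.7],[-1.1,0,-1.7]], delta_rot=[[0,0,0],[0,0,0],[0,0,0],[0,0,0],[0,0,0]])

```text
t: 10.18
tool_pos: [0.5452, -0.0985, 0.2837]
tool_rot: [-0.153, 2.574, 0.039]
wrist_force: [0.3, 0.3, -3.1]
grip_width: 0.0246
grip_force: 90.4
```

```bash
python3 - <<'E'
from h import *
s=snap('scene','scene7'); t=snap('top','top7')
for s in(s,t):
    c=cloud(s); F=s['frame'].astype(int); b=(F[...,2]>F[...,0]+20)&(F[...,2]>F[...,1]+5)&(s['range_z']>0)
    n,l,st,ce=cv2.connectedComponentsWithStats(b.astype(np.uint8))
    for i in range(1,n):
        if st[i,4]>25:
            Q=R.from_euler('z',-YB).apply(c[l==i]-O)*1000
            if abs(Q.mean(0)[0])<130: print('sh',st[i,4],ce[i],*np.percentile(Q,[2,98],axis=0))
E
python3 f.py -90 -280 150 6
python3 - <<'E'
from h import *
rows(*tool_for(BR+[0,0,.12],YBR),start=tool_for(bw(-90,-280,150),YB))
E
```

```text
sh 726 [293.6543 294.3154] [ -59.7306 -217.2767    9.0906] [  11.3176 -127.2057   65.9226]
sh 289 [291.8927 318.6747] [  21.6016 -198.6717    8.5159] [  61.3581 -134.1277   27.8295]
sh 322 [332.8882 198.7547] [  14.9317 -198.1193    7.4117] [  69.0577 -170.62     28.9442]
sh 377 [340.2971 232.1459] [ -67.3687 -216.8536   14.8282] [  -7.6061 -171.1457   64.9973]
q [-0.3003 -0.0886  0.5498  1.9529 -0.2257  0.7349  2.0768] F [ 0.4874  0.5025 -3.2302] grip 90.22288799285889
brush now world, euler, brewer [ 0.652  -0.0857  0.149 ] [ 6.7838 -0.1642 -0.0754] [  -3.8308 -142.2343  148.9536]
from [ 0.5489 -0.0995  0.2888] to [ 0.4795 -0.2461  0.2901] n 6 rot per row [0.0, 0.0, 0.001]
[[1.2, -2.29, -0.79], [1.2, -2.29, -0.79], [1.2, -2.29, -0.78], [1.2, -2.29, -0.78], [1.19, -2.29, -0.78]]
[[1.19, -2.3, -0.78]]
from [ 0.4795 -0.2461  0.2901] to [ 0.4558 -0.3757  0.2581] n 5 rot per row [0.067, 0.001, 0.104]
[[1.0, -2.52, 0.13], [0.73, -2.59, 0.31], [0.46, -2.63, 0.48], [0.19, -2.63, 0.66], [-0.08, -2.58, 0.83]]
```

Call:
send_rows(hand=[-1,-1,-1,-1,-1], dp=[[1.2,-2.3,-0.8],[1.2,-2.3,-0.8],[1.2,-2.3,-0.8],[1.2,-2.3,-0.8],[1.2,-2.3,-0.8]], delta_rot=[[0,0,0],[0,0,0],[0,0,0],[0,0,0],[0,0,0]])

```text
t: 10.7
tool_pos: [0.4871, -0.2216, 0.2845]
tool_rot: [-0.152, 2.572, 0.041]
wrist_force: [0.2, -0.6, -2.3]
grip_width: 0.0247
grip_force: 90.4
```

Call:
send_rows(hand=[-1,-1,-1,-1,-1], dp=[[1.2,-2.3,-0.8],[1.0,-2.5,0.1],[0.7,-2.6,0.3],[0.5,-2.6,0.5],[0.2,-2.6,0.7]], delta_rot=[[0,0,0],[0.067,0,0.104],[0.067,0,0.104],[0.067,0,0.104],[0.067,0,0.104]])

```text
t: 11.12
tool_pos: [0.4565, -0.3491, 0.2585]
tool_rot: [0.493, 2.534, -0.147]
wrist_force: [0.2, -0.7, -3.5]
grip_width: 0.0248
grip_force: 90.5
```

```bash
cat > k.py <<'E'
from h import *
import sys
from plant import r
o=r.get_obs(); print('q',o['joint_pos'],'F',o['wrist_force'])
print(*brush_now()); rows(*tool_for(BR+[0,0,float(sys.argv[1])],YBR),n=int(sys.argv[2]))
E
python3 k.py .10 4
```

```text
q [-0.0936 -0.0321  0.8281  1.9763 -0.2654  0.666   2.0931] F [ 0.235  -0.7056 -3.5064]
[ 0.5528 -0.3857  0.1179] [-21.9574   0.2674   0.1355] [-136.9144 -428.8386  117.8746]
from [ 0.4565 -0.3491  0.2585] to [ 0.4558 -0.3757  0.2381] n 4 rot per row [0.016, -0.001, 0.024]
[[0.08, -0.62, 0.56], [0.06, -0.61, 0.57], [0.05, -0.61, 0.58], [0.04, -0.6, 0.59]]
```

Call:
send_rows(hand=[-1,-1,-1,-1,-1], dp=[[0.1,-0.6,0.6],[0.1,-0.6,0.6],[0,-0.6,0.6],[0,-0.6,0.6],[0,0,0]], delta_rot=[[0.016,0,0.024],[0.016,0,0.024],[0.016,0,0.024],[0.016,0,0.024],[0,0,0]])

```text
t: 11.53
tool_pos: [0.4597, -0.3759, 0.2397]
tool_rot: [0.63, 2.504, -0.194]
wrist_force: [1.1, 0.7, -3.1]
grip_width: 0.0247
grip_force: 90.7
```

```bash
python3 k.py .002 5
```

```text
q [-0.0801  0.0348  0.8438  1.9829 -0.2893  0.5962  2.0289] F [ 1.0517  0.6981 -3.0726]
[ 0.5517 -0.4237  0.0996] [-28.265    0.0137  -0.0875] [-142.3976 -466.4055   99.5611]
from [ 0.4597 -0.3759  0.2397] to [ 0.4558 -0.3757  0.1401] n 5 rot per row [0.001, -0.0, 0.001]
[[1.14, -0.02, 1.64], [1.14, -0.02, 1.64], [1.14, -0.02, 1.64], [1.14, -0.02, 1.64], [1.14, -0.02, 1.64]]
```

Call:
send_rows(hand=[-1,-1,-1,-1,-1], dp=[[1.3,0,1.8],[1.4,0,2.0],[1.3,0,1.8],[0.9,0,1.3],[0.4,0,0.6]], delta_rot=[[0,0,0.001],[0,0,0.001],[0,0,0.001],[0,0,0],[0,0,0]])

```text
t: 11.95
tool_pos: [0.4556, -0.3729, 0.1465]
tool_rot: [0.632, 2.505, -0.19]
wrist_force: [-1.3, 0.5, -3.3]
grip_width: 0.0249
grip_force: 90.7
```

```bash
python3 k.py -.0005 3
```

```text
q [ 0.0673  0.1796  0.7486  2.1211 -0.7084  0.4185  2.4363] F [-1.2527  0.4723 -3.3044]
[ 0.5474 -0.4202  0.0062] [-28.2973   0.1314   0.0947] [-146.1913 -462.5032    6.2065]
from [ 0.4556 -0.3729  0.1465] to [ 0.4558 -0.3757  0.1376] n 3 rot per row [0.002, -0.001, 0.002]
[[0.12, -0.08, 0.28], [0.12, -0.08, 0.28], [0.12, -0.08, 0.28]]
```

Call:
send_rows(hand=[-1,-1,-1,-1], dp=[[0.1,-0.1,0.2],[0.1,-0.1,0.2],[0,0,0],[0,0,0]], delta_rot=[[0.002,0,0.002],[0.002,0,0.002],[0,0,0],[0,0,0]])

```text
t: 12.28
tool_pos: [0.4568, -0.3777, 0.1467]
tool_rot: [0.639, 2.496, -0.197]
wrist_force: [-0.4, -0.2, -3.0]
grip_width: 0.0248
grip_force: 90.7
```

```bash
python3 k.py -.001 2
```

```text
q [ 0.0777  0.1851  0.7423  2.1192 -0.7266  0.4095  2.4506] F [-0.4079 -0.1505 -3.0378]
[ 0.5491 -0.4264  0.0071] [-28.7006  -0.3037  -0.0391] [-145.2178 -468.849     7.1474]
from [ 0.4568 -0.3777  0.1467] to [ 0.4558 -0.3757  0.1371] n 2 rot per row [-0.0, 0.003, 0.0]
[[0.34, 0.07, 0.35], [0.34, 0.07, 0.35]]
```

Call:
send_rows(hand=[-1,-1,-1,-1], dp=[[0.3,0.1,0.4],[0.3,0,0.4],[0,0,0],[0,0,0]], delta_rot=[[0,0.003,0],[0,0.003,0],[0,0,0],[0,0,0]])

```text
t: 12.62
tool_pos: [0.4573, -0.3771, 0.1372]
tool_rot: [0.64, 2.5, -0.197]
wrist_force: [0.4, -1.1, 1.1]
grip_width: 0.0246
grip_force: 91.0
```

```bash
python3 k.py 0 2; python3 g.py 8
```

```text
q [ 0.099   0.2029  0.7202  2.1261 -0.7672  0.3975  2.4873] F [ 0.389  -1.1496  1.0584]
[ 0.549  -0.4257 -0.0028] [-28.7385  -0.0525  -0.0618] [-145.2821 -468.096    -2.8312]
from [ 0.4573 -0.3771  0.1372] to [ 0.4558 -0.3757  0.1381] n 2 rot per row [-0.001, 0.0, 0.0]
[[0.06, 0.03, -0.09], [0.06, 0.03, -0.09]]
model [ 0.549  -0.4257 -0.0028] [-28.7385  -0.0525  -0.0618] [-145.2821 -468.096    -2.8312]
top 1177 [-0.0773 -0.0255  0.0202] [0.0685 0.02   0.0899]
plane slopes x,y, z0 [ 0.0061 -0.0178  0.0642] yrange [-0.022   0.0182] xmax 0.06610656365701156
scene 964 [-0.0728 -0.0215  0.0267] [0.0757 0.0238 0.0899]
plane slopes x,y, z0 [-0.0079 -0.0826  0.0636] yrange [-0.0176  0.0215] xmax 0.07475057195740796
```

Call:
send_rows(hand=[-1,-0.4,-0.2,0,1], dp=[[0,0,-0.1],[0,0,0],[0,0,0],[0,0,0],[0,0,0]], delta_rot=[[0,0,0],[0,0,0],[0,0,0],[0,0,0],[0,0,0]])

```text
t: 13.13
tool_pos: [0.4548, -0.3749, 0.1355]
tool_rot: [0.641, 2.505, -0.193]
wrist_force: [-0.7, 0.2, 0.1]
grip_width: 0.0533
grip_force: 0.0
```

Call:
send_rows(hand=[1,1,1,1,1], dp=[[0,0,0],[0,0,0],[0,0,0],[0,0,0],[0,0,0]], delta_rot=[[0,0,0],[0,0,0],[0,0,0],[0,0,0],[0,0,0]])

```text
t: 13.55
tool_pos: [0.4555, -0.3756, 0.1363]
tool_rot: [0.641, 2.504, -0.194]
wrist_force: [-0.2, -1.2, 0.5]
grip_width: 0.0849
grip_force: 0.0
```

Call:
send_rows(hand=[1,1,1,1,1], dp=[[0,0,-1],[-0.1,0,-1.5],[-0.2,0,-2],[-0.3,0,-2],[-0.3,0,-2.5]], delta_rot=[[0,0,0],[0,0,0],[0,0,0],[0,0,0],[0,0,0]])

```text
t: 13.97
tool_pos: [0.4187, -0.3552, 0.2164]
tool_rot: [0.643, 2.506, -0.195]
wrist_force: [0.1, 0.8, -0.5]
grip_width: 0.0854
grip_force: 0.0
```

Call:
send_rows(hand=[1,1,1,1,1], dp=[[-0.5,0,-2.5],[-0.5,0,-2.5],[-0.5,0,-2],[0,0,0],[0,0,0]], delta_rot=[[0,0,0],[0,0,0],[0,0,0],[0,0,0],[0,0,0]])

```text
t: 14.38
tool_pos: [0.3982, -0.3435, 0.2855]
tool_rot: [0.641, 2.5, -0.194]
wrist_force: [-0.1, 0.0, -0.3]
grip_width: 0.0855
grip_force: 0.0
```

Run:
```python
from h import *
from plant import r
o=r.get_obs(); print(o['joint_pos'],o['wrist_force'],o['qvel'])
s=snap('scene','scene9'); t=snap('top','top9')
cv2.imwrite('pics/c9.png',np.hstack([s['frame'][150:450,100:500,::-1],t['frame'][100:400,230:630,::-1]]))
```

```text
[-0.0635 -0.2276  0.7128  2.0343  0.0856  0.7141  1.7004] [-0.0993  0.0039 -0.3151] [-0.009   0.0402  0.0205  0.0464 -0.0092  0.0031  0.0025]
```

View pics/c9.png

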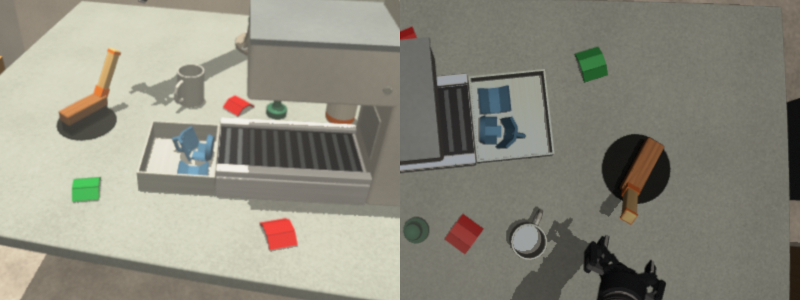

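The brush stands upright on the mat (right half, 640,170) and the gripper is clear of it. All three blue pieces are in the pan (around 497,110), and the bystanders are where they were. I hand the job in.

```bash
python3 -c "
from plant import r
print(r.close_job())"
```

```text
the job is handed in; nothing more can be done
None
```

The job is handed in at about 14.5 s: all three blue pieces are in the pan, the brush stands upright on the mat and is released, and the jug, tamper and canister were not touched; pressing stayed near 3 N on the tray, but reached about 8 N for a moment when the bristles caught a piece in the pan.

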